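# Row the moulding blocks and hold the stock-cage gate ajar

### The arm

A 7-joint arm with a two-finger parallel gripper is mounted at the origin on the work surface. World frame = base frame: x ahead of the robot, y to its left, z up, the work surface at z = 0. Lengths are in m, angles in degrees, forces in N, time in s.
With the tool pointing down it reaches from about 0.4 to 0.85 m from the base axis. Payload 10.4 kg.
Tool frame: the origin (TCP) lies between the finger pads; the fingertips stand 25 mm ahead of it and the grasp point (between the pads) lies 6 mm ahead of it; z points along the fingers, y is the line along which they close (so a half turn about z gives the same grasp; the last joint's range is limited). The gripper opens to 87 mm and grips with 3 to 60 N. Pads are 19 mm wide; open, the fingers measure 117 mm over their backs; the gripper's body (75 mm by 190 mm) begins 51 mm behind the grasp point.
Start: joints at [62.189, 19.034, -3.707, 83.658, 1.238, 77.344, -5.071], TCP at [0.279, -0.559, 0.248] pointing down, gripper open.
Joint ranges: [-148.97, 148.97], [-28.65, 121.19], [-84.17, 76.75], [9.2, 138.47], [-72.65, 252.65], [3.7, 117.97], [-149.18, 149.18]. Speed limits (degrees/s): [127.2, 127.2, 159.86, 159.86, 180, 180, 180].

### API

Orientations are given as [roll, pitch, yaw] about the fixed x, y, z axes, in that order (R = Rz(yaw) Ry(pitch) Rx(roll)).
In Python, from workcell import robot, eyes gives the robot as it stands. The module is installed in compiled form; this text tells all that it offers.
- The arm moves only by the shell command python3 -m inch 'ROWS' [FORCE]. ROWS is JSON, a list of rows, each a list of 7 numbers: the finger opening in mm, from 0 to 87, then the shift along the world's x, y, z in units of 25 mm (1.0 is 25 mm), then the turn, a rotation vector about the world's x, y, z in units of 6 degrees (1.0 is 6 degrees). In form: [[gripper, x, y, z, ax, ay, az], ...]. A call has 1 to 5 rows; each row shifts and turns the commanded pose from where the row before left it; what a row does not reach is not made up. A row lasts 1/12 s, in which the tool goes at most 41.7 mm and 7.16 degrees, less where a joint would pass 70% of its speed; a pose out of reach is approached as far as the arm can. A call is refused whole if a number of a shift passes 1 or a number of a turn 1, either way. A call with a gripper value outside its range is refused whole. The fingers move at their own pace and stop on an object; FORCE is the grip in N (left out, the last holds). Time passes only in rows, so rows that do not move let the fingers close. It gives the time, the measured TCP pose, the force, the opening and the grip force at its end, in the units of the state.
- robot.get_state(): the state, without advancing time (a new reading comes with each control period).
- eyes.camera(name): name is "side" or "top" or "wrist"; returns a dict with "color" (420x560x3 uint8, blue, green, red), "vfov" (degrees; the focal length in pixels is half the picture's height over the tangent of half this angle, whatever the lens; pixels are square), "cx", "cy" (the principal point, pixels), "R" (3x3) and "t" (3): a world point X has camera coordinates R X + t. Camera axes: x right, y down, z forward; pixel columns grow to the right and rows downward; lengths in m; the calibration is good to about 2 mm. A picture is of the moment at which its call begins. There is no depth.
- robot.job_done(): hands the job in; it is judged then, once.
The state is a dict: "t": time; "joint_pos": joint angles; "joint_velocities": joint speeds; "joint_efforts": joint torques, N m; "tool_pos": TCP position; "tool_rot": TCP orientation; "contact_force": force on the tool from outside, world axes, zero at the start; "torque": the same for the moment, N m; "gripper_width": finger opening in m; "gripper_force": force on a finger pad.
Only numpy, scipy, OpenCV 4.12 (cv2) and the standard library are available. Lean on these libraries where they do the work, as an engineer would, in place of code of your own. Each camera call takes 0.05 s, during which the arm holds its last target. There are 200 camera calls.

### The job

Line up the three loose hornbeam blocks in an even row on the feed board, one squarely on each dark inlay with its length along the inlay, so they are ready to be passed into the stock cage. Then take the bolt's brass knob, lift the sagging bolt over the bent keeper while drawing it back, and pull the green gate about 7 cm ajar at its free edge. Finish still holding the knob, keeping the spring-closed gate still and ajar; leave the finished row and everything else on the bench undisturbed.

Things in the scene. Friction and masses are not known exactly. Their poses are not given: they have to be found in the camera images.
- block1: loose hornbeam hammer-moulding block, 48 x 24 x 22 mm (its x, y, z), 22 g, pale wood with a thin red line around it near its -x end and a small bore on top; origin: centre of its underside; the three are alike
- block2: loose hornbeam hammer-moulding block, 48 x 24 x 22 mm (its x, y, z), 22 g, pale wood with a thin red line around it near its -x end and a small bore on top; origin: centre of its underside; the three are alike
- block3: loose hornbeam hammer-moulding block, 48 x 24 x 22 mm (its x, y, z), 22 g, pale wood with a thin red line around it near its -x end and a small bore on top; origin: centre of its underside; the three are alike
- board: fixed grey-green linoleum-faced feed board lying on the bench, 220 x 250 x 6 mm, with three dark inlays in a row along its y, 50 mm apart, 50 mm on the +x side of its middle; origin: centre of its underside; the blocks start on it, on the robot's side of the inlays
- mark_left (a point): centre of the left (+y) black inlay on the feed board, at the board's top face; the inlay is 50 mm along the board's x and 26 mm along its y
- mark_mid (a point): centre of the middle black inlay on the feed board, at the board's top face; the inlay is 50 mm along the board's x and 26 mm along its y
- mark_right (a point): centre of the right (-y) black inlay on the feed board, at the board's top face; the inlay is 50 mm along the board's x and 26 mm along its y
- cage: fixed wooden stock cage, open on top, 150 x 270 mm on the bench, 112 mm high (keeper, bolt guides and knob rise above that); origin: centre of its underside. Its -x side faces the robot and carries the gate; its right (-y) front post carries the keeper
- keeper_lip (a point): middle of the top edge of the steel keeper's bent-up lip, 92 mm above the bench; the lip is 5 mm thick and crosses under the bolt, behind its hooked nose. In front (robot side) of the nose a keeper plate, 68 to 148 mm above the bench, holds the bolt back until it is drawn
- gate_hinge (a point): on the vertical hinge axis of the green gate, at the gate's left (+y) end, 100 mm above the bench. The gate is 14 mm thick, its top is 112 mm above the bench
- gate_edge (a point): on the free (right) edge of the gate, 180 mm from the hinge axis, 100 mm above the bench; moves with the gate
- gate (a joint): gate angle, rad: 0 closed, grows as the free edge swings towards the robot (cage -x), clockwise seen from above, at most 0.9; a spring always closes it (about 2 N at the knob when shut, 5 N at 0.4 rad); 0.4 rad puts the free edge 70 mm out
- draw (a joint): how far the bolt is drawn, m: 0 shot home, grows as it is drawn towards the hinge (cage +y when the gate is shut), at most 0.038; about 1 N of friction, stays where left. The keeper's lip stops the hooked nose after 4 mm unless it is lifted; past 0.022 the nose is clear of the keeper and the gate is free
- lift (a joint): tilt of the sagging bolt (10 mm steel rod), rad: 0 hanging (rest), at most 0.25; falls back by its weight (about 1 N at the knob). It pivots at its rear end, 75 mm from the knob: 0.25 rad raises the knob 18.5 mm. The nose hook, 130 to 140 mm from the pivot, hangs 22 mm below the rod's centre line and clears the lip above 0.125 rad (knob raised 9.5 mm)
- knob: upright round brass knob of the bolt, 14 mm thick, to be pinched from above; origin on the bolt's centre line (98 mm above the bench at rest), top 59 mm above it, free of everything from 20 mm above it up. 145 mm from the hinge along the gate with the bolt shot, 20 mm in front of the gate's middle plane. Shut gate: x, y, z as the cage's (y towards the hinge)
- mallet: boxwood mallet lying on the bench, 225 mm long; bystander
- weight1: grey lead key weight, 32 mm wide, 22 mm high; bystander
- weight2: grey lead key weight, 32 mm wide, 22 mm high; bystander
- mug: green enamel mug, 82 mm wide, 85 mm high; bystander
- calipers: nickel calipers lying flat, 150 mm long; bystander
Things that resemble listed ones, but are neither listed nor needed, are in the scene too. Leave any blue look-alike of the block2 alone. Leave any turquoise look-alike of the block3 alone.

How it is judged:
By the outcome, as a careful person would: the job done as asked, in the order asked, and still so for the second after the job is handed in, while the arm keeps its last pose, push and grip.
It also fails if it takes over 61 s, if anything falls off the work surface, if the arm or the gripper's body presses on something with over 40 N, if the wrist force passes 120 N, or if a joint passes its speed limit or range.

## Working session

There is one attempt and no reset: what is moved stays moved. The work goes in short steps, Python scripts to look and compute and a shell command to move; the robot and the scene stay as the last step left them, time stands still between calls to the robot, and variables do not carry over. Pictures are saved under pics/ and viewed, at most 10 in all, crops included, and the job is handed in when it is done.

```bash
mkdir -p pics
cat > h.py <<'E'
import numpy as np, cv2
from workcell import robot, eyes
def snap(n,f):
    c=eyes.camera(n); cv2.imwrite(f'pics/{f}.png',c['color'])
    np.savez(f'pics/{f}.npz',**{k:c[k] for k in c}); return c
def px2w(f,uv,z):
    c=np.load(f'pics/{f}.npz'); F=c['color'].shape[0]/2/np.tan(np.radians(float(c['vfov']))/2)
    out=[]
    for u,v in uv:
        d=c['R'].T@np.array([(u-c['cx'])/F,(v-c['cy'])/F,1]); o=-c['R'].T@c['t']
        out.append(o+d*(z-o[2])/d[2])
    return np.array(out)
def w2px(f,X):
    c=np.load(f'pics/{f}.npz'); F=c['color'].shape[0]/2/np.tan(np.radians(float(c['vfov']))/2)
    p=np.asarray(X)@c['R'].T+c['t']; return p[:,:2]/p[:,2:]*F+[c['cx'],c['cy']]
E
python3 - <<'E'
from h import *
for n in('top','side'):
    c=snap(n,n+'0'); print(n,c['vfov'],c['cx'],c['cy'],c['R'],c['t'])
a=cv2.imread('pics/top0.png');cv2.imwrite('pics/top0b.png',cv2.resize(a,(800,600),interpolation=2))
print(robot.get_state())
E
```

```text
top 55.91398449795781 278.88375401210374 215.36675426634116 [[ 9.78921765e-04 -9.99983455e-01  5.66837334e-03]
 [-9.91711608e-01 -1.69906665e-03 -1.28472565e-01]
 [ 1.28480071e-01 -5.49562705e-03 -9.91696864e-01]] [0.0316936  0.56667663 0.96723166]
side 47.353515758693526 278.5626985979116 208.7677384835463 [[-0.96595898 -0.25784527  0.02095405]
 [-0.16642675  0.55737777 -0.81340774]
 [ 0.19805402 -0.78920582 -0.58131641]] [0.56046855 0.16099898 1.3332382 ]
{'t': 0.1, 'joint_pos': array([62.18958795, 19.06819444, -3.70751406, 83.70092419,  1.23614739,
       77.34289608, -5.07184471]), 'joint_velocities': array([ 0.12423285, -0.07454489,  0.03458115, -0.15605819, -0.03056165,
        0.075263  , -0.04850403]), 'joint_efforts': array([ 1.36255541e-03, -6.24544644e+01,  2.44783511e-02, -3.90719569e+01,
       -6.14711805e-02,  3.65845766e-02,  7.30567103e-05]), 'tool_pos': array([ 0.27889568, -0.55897389,  0.24683747]), 'tool_rot': array([-1.79927774e+02,  1.68805358e-03,  2.65155948e+01]), 'contact_force': array([ 0.449224  ,  0.08775794, -0.04211176]), 'torque': array([-0.04420748,  0.0545893 ,  0.04319118]), 'gripper_force': 0.0, 'gripper_width': 0.087128843990888}
```

View pics/top0b.png

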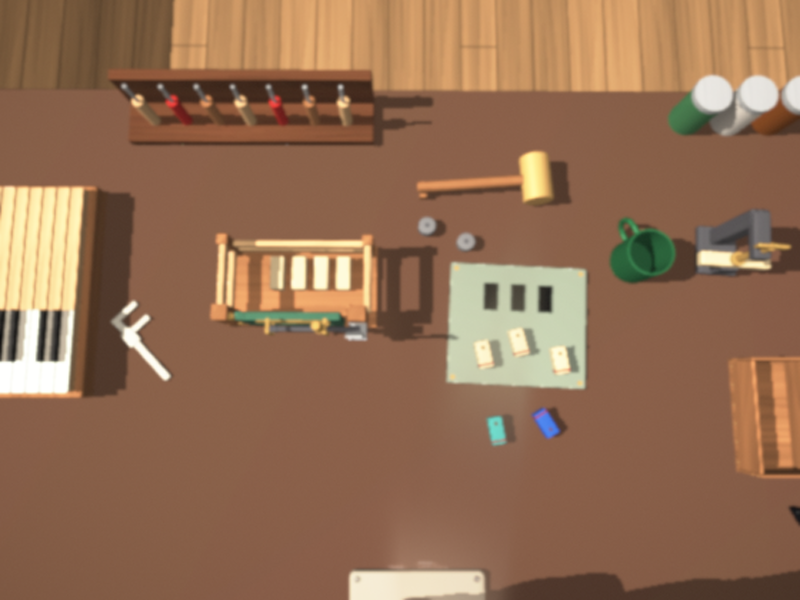

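View pics/side0.png

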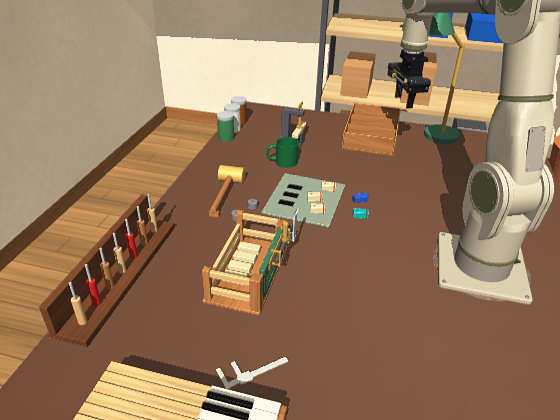

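The top view shows the board at about (517,325) of 800x600. Its inlays are at (491,297), (518,298) and (545,299). Three pale blocks sit at (485,354), (519,342) and (561,360), and the turquoise (497,430) and blue (546,423) look-alikes lie off the board. The side view shows the cage's keeper and knob at about (288,232). The pale blocks on the board match the description; one enlarged crop will confirm them.

Run:
```python
from h import *
a=cv2.imread('pics/top0.png')
# crop cols 300-420, rows 175-275 => x6.. ; 
c=cv2.resize(a[178:278,305:420],None,fx=5,fy=5,interpolation=cv2.INTER_CUBIC)
d=cv2.resize(a[160:245,145:265],None,fx=5,fy=5,interpolation=cv2.INTER_CUBIC)
cv2.imwrite('pics/c1.png',c);cv2.imwrite('pics/c2.png',d)
```

```text
(no output)
```

View pics/c1.png

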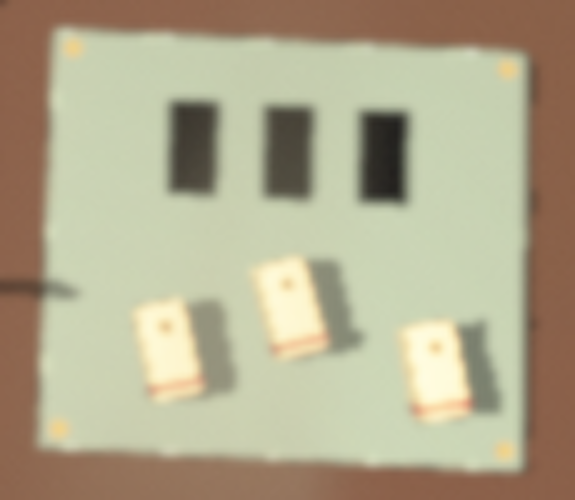

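View pics/c2.png

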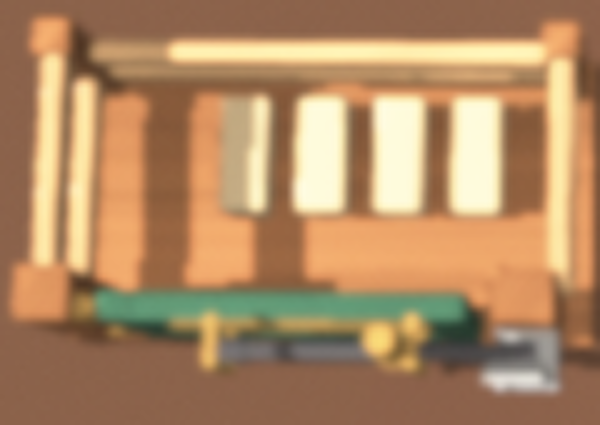

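The crop confirms three pale blocks with red lines at crop px (169,349), (290,306) and (436,370), so these are the right ones. The inlays are at (193,147), (289,152) and (385,157). In the cage crop the knob top is at (380,340) and the keeper at (520,360). Next I'll fit the block poses.

```bash
cat >> h.py <<'E'
from scipy.optimize import minimize
def box(x,y,yaw,z0=.006,L=.048,W=.024,H=.022):
    c,s=np.cos(yaw),np.sin(yaw)
    return np.array([[x+c*a-s*b,y+s*a+c*b,z] for a in(-L/2,L/2) for b in(-W/2,W/2) for z in(z0,z0+H)])
def fitblocks(f,roi,guess,S=5):
    x0,x1,y0,y1=roi
    a=cv2.imread(f'pics/{f}.png')[y0:y1,x0:x1]
    a=cv2.resize(a,None,fx=S,fy=S,interpolation=cv2.INTER_CUBIC).astype(int)
    m=((a[...,2]-a[...,1]>3)&(a[...,2]>150)).astype(np.uint8)
    n,lab,st,ce=cv2.connectedComponentsWithStats(m); res=[]
    for g in guess:
        k=[i for i in range(1,n) if st[i,4]>500 and np.hypot(*(ce[i]-g))<40]
        if not k: print('none',g);continue
        k=k[0]; t=cv2.GaussianBlur((lab==k).astype(np.float32),(0,0),4)
        w=px2w(f,[((ce[k][0]+.5)/S-.5+x0,(ce[k][1]+.5)/S-.5+y0)],.02)[0]
        def cost(p):
            q=(w2px(f,box(w[0]+p[0]/100,w[1]+p[1]/100,p[2]))-[x0,y0]+.5)*S-.5
            h=np.zeros(m.shape,np.float32)
            cv2.fillConvexPoly(h,np.round(cv2.convexHull(q.astype(np.float32))*16).astype(np.int32),1,shift=4)
            return float(((cv2.GaussianBlur(h,(0,0),4)-t)**2).sum())/t.sum()
        r=min((minimize(cost,[0,0,y],method='Nelder-Mead',options=dict(initial_simplex=[[0,0,y],[.5,0,y],[0,.5,y],[0,0,y+.2]])) for y in(0,.2)),key=lambda r:r.fun)
        res.append([w[0]+r.x[0]/100,w[1]+r.x[1]/100,np.degrees(r.x[2]),r.fun])
    return np.array(res)
E
python3 - <<'E'
from h import *
np.set_printoptions(precision=4,suppress=True)
print(fitblocks('top0',(305,420,178,278),[(169,349),(290,306),(436,370)]))
o=lambda p,x0,y0:[((u+.5)/5-.5+x0,(v+.5)/5-.5+y0) for u,v in p]
P=px2w('top0',o([(193,147),(289,152),(385,157),(55,29),(528,52),(524,470),(40,447)],305,178),.006);print(P)
a=P[3:];print('ctr',a.mean(0),'yaw',[np.degrees(np.arctan2(*(-(q-p)[[0]],(p-q)[1]*1))) for p,q in((a[0],a[1]),(a[3],a[2]))], 'x-dir',[np.degrees(np.arctan2((q-p)[1],(q-p)[0])) for p,q in((a[3],a[0]),(a[2],a[1]))])
print('knob top', px2w('top0',o([(379,340)],145,160),.157),'guide ctr',px2w('top0',o([(210,340),(413,340)],145,160),.11))
print('posts',px2w('top0',o([(51,36),(561,38),(40,291),(524,296)],145,160),.112))
print('gate top edge front', px2w('top0',o([(100,317),(465,320),(100,292),(463,296)],145,160),.112))
E
```

```text
[[ 0.4862 -0.1203 12.9089  0.0594]
 [ 0.5072 -0.1829 14.1003  0.0371]
 [ 0.4754 -0.2563  8.4181  0.0935]]
[[ 0.593  -0.1365  0.006 ]
 [ 0.5904 -0.1868  0.006 ]
 [ 0.5879 -0.2372  0.006 ]
 [ 0.656  -0.0647  0.006 ]
 [ 0.6441 -0.3147  0.006 ]
 [ 0.4253 -0.3035  0.006 ]
 [ 0.4368 -0.0546  0.006 ]]
ctr [ 0.5406 -0.1844  0.006 ] yaw [array([2.7119]), array([2.6421])] x-dir [np.float64(-2.6440089745041386), np.float64(-2.928685005323325)]
knob top [[0.5234 0.1629 0.157 ]] guide ctr [[0.5279 0.2485 0.11  ]
 [0.5281 0.1537 0.11  ]]
posts [[0.6728 0.328  0.112 ]
 [0.6724 0.0856 0.112 ]
 [0.5506 0.3281 0.112 ]
 [0.5486 0.1019 0.112 ]]
gate top edge front [[0.5384 0.2997 0.112 ]
 [0.5373 0.1293 0.112 ]
 [0.5502 0.3001 0.112 ]
 [0.5486 0.1304 0.112 ]]
```

```bash
python3 -m inch '[[45,0.6,0.93,-0.45,0,0,-0.23],[45,0.6,0.93,-0.45,0,0,-0.23],[45,0.6,0.93,-0.45,0,0,-0.23],[45,0.6,0.93,-0.45,0,0,-0.23],[45,0.6,0.93,-0.45,0,0,-0.23]]' 15
python3 -m inch '[[45,0.6,0.93,-0.45,0,0,-0.23],[45,0.6,0.93,-0.45,0,0,-0.23],[45,0.6,0.93,-0.45,0,0,-0.23],[45,0.6,0.93,-0.45,0,0,-0.23],[45,0.6,0.93,-0.45,0,0,-0.23]]'
python3 -m inch '[[45,0.6,0.93,-0.45,0,0,-0.23],[45,0.6,0.93,-0.45,0,0,-0.23],[45,0.6,0.93,-0.45,0,0,-0.23],[45,0,0,0,0,0,0],[45,0,0,0,0,0,0]]'
cat > wr.py <<'E'
from h import *; import sys
f=sys.argv[1]; c=snap('wrist',f)
s=robot.get_state(); print(s['t'],s['tool_pos'],s['tool_rot'],s['gripper_width'],s['gripper_force'],s['contact_force'])
E
python3 wr.py w1
```

```text
t: 0.52
tool_pos: [0.3544, -0.4417, 0.1905]
tool_rot: [-180.0, 0.0, 19.5]
contact_force: [0.2, -0.4, -0.4]
gripper_width: 0.0619
gripper_force: 0.0
t: 0.93
tool_pos: [0.4294, -0.3254, 0.1343]
tool_rot: [-180.0, 0.0, 12.6]
contact_force: [-0.6, 0.3, -0.5]
gripper_width: 0.0455
gripper_force: 0.0
t: 1.35
tool_pos: [0.4743, -0.2551, 0.1004]
tool_rot: [-179.9, 0.1, 8.8]
contact_force: [0.7, -1.4, 0.9]
gripper_width: 0.045
gripper_force: 0.0
1.4 [ 0.47385018 -0.25681123  0.10097543] [-1.79982632e+02  4.81959748e-02  8.64824190e+00] 0.04489864904865674 0.0 [-0.19690718 -1.13200343  0.60569587]
```

Run:
```python
from h import *
a=cv2.imread('pics/w1.png')
for x,y,t in((.4862,-.1203,12.9),(.5072,-.1829,14.1),(.4754,-.2563,8.4)):
    q=w2px('w1',box(x,y,np.radians(t)))
    cv2.polylines(a,[q[[1,3,7,5]].astype(np.int32)],True,(255,0,0),1)
for x,y in((.5928,-.1368),(.5905,-.1868),(.588,-.2368)):
    q=w2px('w1',box(x,y,np.radians(-2.7),L=.05,W=.026,H=0));cv2.polylines(a,[q[[1,3,7,5]].astype(np.int32)],True,(0,0,255),1)
cv2.imwrite('pics/w1o.png',a)
```

```text
(no output)
```

View pics/w1o.png

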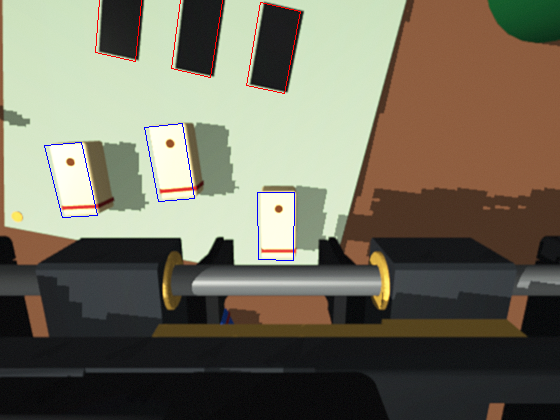

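The wrist overlay agrees with the fits: the right block is at (277,226), and the inlays match to about 2 px. I'll grasp the right block.

```bash
python3 -m inch '[[45,0.06,0,-0.66,0,0,0],[45,0,0,-0.66,0,0,0],[45,0,0,-0.66,0,0,0],[45,0,0,-0.66,0,0,0],[45,0,0,0,0,0,0]]'
python3 -m inch '[[15,0,0,0,0,0,0],[15,0,0,0,0,0,0],[15,0,0,0,0,0,0],[15,0,0,0,0,0,0],[15,0,0,0,0,0,0]]'
python3 -m inch '[[15,0,0,0.55,0,0,0],[15,0,0,0.55,0,0,0],[15,0,0,0.5,0,0,0],[15,0,0,0,0,0,0]]'
```

```text
t: 1.82
tool_pos: [0.4731, -0.2578, 0.0328]
tool_rot: [-179.9, 0.2, 8.5]
contact_force: [-1.6, 0.7, -0.4]
gripper_width: 0.0446
gripper_force: 0.0
t: 2.23
tool_pos: [0.476, -0.2575, 0.0363]
tool_rot: [179.9, -0.1, 8.6]
contact_force: [-1.2, -1.1, 4.7]
gripper_width: 0.0235
gripper_force: 15.0
t: 2.57
tool_pos: [0.4771, -0.2577, 0.0781]
tool_rot: [179.8, -0.2, 8.6]
contact_force: [0.5, -0.8, -0.4]
gripper_width: 0.024
gripper_force: 15.0
```

```bash
python3 -m inch '[[15,0.74,0.13,0,0,0,-0.31],[15,0.74,0.13,0,0,0,-0.31],[15,0.74,0.13,0,0,0,-0.31],[15,0.74,0.13,0,0,0,-0.31],[15,0.74,0.13,0,0,0,-0.31]]'
python3 -m inch '[[15,0.74,0.13,0,0,0,-0.31],[15,0,0,0,0,0,0],[15,0,0,0,0,0,0],[15,0,0,0,0,0,0]]'
python3 wr.py w2
python3 - <<'E'
from h import *
a=cv2.imread('pics/w2.png')
for x,y in((.5928,-.1368),(.5905,-.1868),(.588,-.2368)):
    q=w2px('w2',box(x,y,np.radians(-2.7),L=.05,W=.026,H=0));cv2.polylines(a,[q[[1,3,7,5]].astype(np.int32)],True,(0,0,255),1)
cv2.imwrite('pics/w2o.png',a)
E
```

```text
t: 2.98
tool_pos: [0.5687, -0.2405, 0.0748]
tool_rot: [180.0, 0.0, -0.8]
contact_force: [0.1, -0.6, -0.4]
gripper_width: 0.0238
gripper_force: 15.0
t: 3.32
tool_pos: [0.5857, -0.2377, 0.0747]
tool_rot: [180.0, 0.1, -2.6]
contact_force: [-0.3, -0.5, -0.5]
gripper_width: 0.0237
gripper_force: 15.0
3.3667 [ 0.58557297 -0.23798561  0.07489987] [ 1.79985002e+02  5.89071717e-02 -2.59408345e+00] 0.024026480695593135 14.99973714351654 [ 0.08144396 -0.0337018  -0.54659276]
```

View pics/w2o.png

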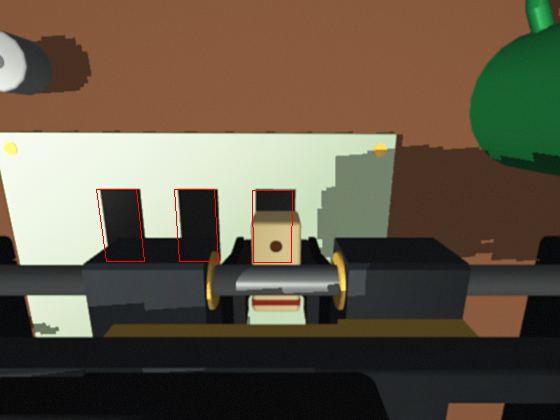

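The inlays at (277,225), (196,225) and (122,225) sit about 3 px right of the prediction. The held block's far top edge is at row 211, columns 252–300. I'll compare that with the projected held block to remove the camera bias.

Run:
```python
from h import *
s=[.58557,-.23799]
q=w2px('w2',box(s[0]-.0006,s[1],np.radians(-2.6),z0=.006+.0386));print('held proj far edge top',q[[7,5]],'bottom',q[[6,4]], 'near',q[[3,1]])
q=w2px('w2',box(.588,-.2368,np.radians(-2.7),L=.05,W=.026,H=0));print(q[[7,5]])
# edges by profile
g=cv2.imread('pics/w2.png').astype(int)
print(g[200,240:310].sum(1)//3); print(g[185:215,276].sum(1)//3); print(g[232,240:312].sum(1)//3)
print(g[200,90:150].sum(1)//3)
print(px2w('w2',[(255.5,200),(295.5,200)],.006))
```

```text
held proj far edge top [[248.2944984  224.93488219]
 [299.71493421 224.93669789]] bottom [[251.60133983 212.30353342]
 [296.70681814 212.30782212]] near [[250.28996216 315.70777157]
 [297.87798102 315.6890118 ]]
[[252.14749341 190.24931525]
 [292.54441508 190.32651406]]
[217 217 216 215 216 216 216 216 215 215 215 214 215 218 211 140  56  22
  26  24  28  28  25  25  28  26  29  27  28  27  27  28  29  27  27  31
  28  28  28  27  29  30  31  33  32  30  29  27  29  31  27  33  28  22
  65 153 200 210 208 207 207 206 206 207 206 204 205 205 205 206]
[214 215 216 191 127  46  24  28  27  27  26  30  27  31  25  28  27  29
  31  24  31  27  29  30  28  43  68  85  84  83]
[209 209 210 210 209 210 208 208 209 206 182 136 133 150 166 171 172 171
 172 173 174 172 174 175 175 174 175 177 176 175 176 177 175 176 178 177
 179 179 179 179 179 181 179 181 180 181 182 181 183 181 184 184 182 183
 184 186 187 185 171 152 142 186 204 204 203 202 203 201 203 205 203 203]
[236 236 236 236 236 235 235 236 236 240 236 154  59  36  40  43  41  42
  40  36  40  39  39  39  37  35  37  37  37  37  34  37  36  35  36  34
  33  35  32  33  33  30  32  33  33  31  31  28  30  20  59 155 222 234
 232 230 230 230 230 231]
[[ 0.60705015 -0.22675599  0.006     ]
 [ 0.60587722 -0.25267602  0.006     ]]
```

```bash
python3 -m inch '[[15,0.1,0,-0.4,0,0,0],[15,0,0,-0.4,0,0,0],[15,0,0,-0.4,0,0,0],[15,0,0,-0.37,0,0,0],[15,0,0,0,0,0,0]]'
python3 -m inch '[[15,0,0,0,0,0,0],[32,0,0,0,0,0,0],[32,0,0,0,0,0,0],[32,0,0,0,0,0,0]]'
python3 -m inch '[[32,0,0,0.7,0,0,0],[32,0,0,0.8,0,0,0],[32,0,0,0.8,0,0,0],[40,0,0,0,0,0,0],[40,0,0,0,0,0,0]]'
```

```text
t: 3.78
tool_pos: [0.5883, -0.2374, 0.0339]
tool_rot: [-180.0, 0.1, -2.6]
contact_force: [-0.5, -0.2, 0.0]
gripper_width: 0.0239
gripper_force: 15.0
t: 4.12
tool_pos: [0.5891, -0.2375, 0.0362]
tool_rot: [180.0, -0.0, -2.6]
contact_force: [-0.1, 0.1, -0.1]
gripper_width: 0.0309
gripper_force: 0.0
t: 4.53
tool_pos: [0.5899, -0.2378, 0.095]
tool_rot: [179.9, -0.1, -2.6]
contact_force: [-0.7, -0.4, -0.2]
gripper_width: 0.0376
gripper_force: 0.0
```

```bash
python3 -m inch '[[44,-0.65,0.44,0,0,0,0.56],[44,-0.65,0.44,0,0,0,0.56],[44,-0.65,0.44,0,0,0,0.56],[44,-0.65,0.44,0,0,0,0.56],[44,-0.65,0.44,0,0,0,0.56]]'
python3 -m inch '[[44,0,0,0,0,0,0],[44,0,0,0,0,0,0],[44,0,0,0,0,0,0]]'
python3 wr.py w3
python3 - <<'E'
from h import *
np.set_printoptions(precision=4,suppress=True)
P=[(.4862,-.1203,12.9),(.5072,-.1829,14.1)]
a=cv2.imread('pics/w3.png')
for x,y,t in P:
    q=w2px('w3',box(x,y,np.radians(t)));cv2.polylines(a,[q[[1,3,7,5]].astype(np.int32)],True,(255,0,0),1)
q=w2px('w3',box(.588,-.2368,np.radians(-2.7)));cv2.polylines(a,[q[[1,3,7,5]].astype(np.int32)],True,(255,0,0),1)
cv2.imwrite('pics/w3o.png',a)
E
```

```text
t: 4.95
tool_pos: [0.5063, -0.1818, 0.0925]
tool_rot: [-180.0, 0.1, 14.4]
contact_force: [0.8, 0.7, 0.2]
gripper_width: 0.0438
gripper_force: 0.0
t: 5.2
tool_pos: [0.508, -0.1829, 0.0933]
tool_rot: [180.0, -0.0, 14.1]
contact_force: [0.2, -0.3, 0.1]
gripper_width: 0.0442
gripper_force: 0.0
5.25 [ 0.50817376 -0.18299478  0.09327119] [1.79995585e+02 2.23520392e-04 1.41430361e+01] 0.04391603678113488 0.0 [ 0.10324109 -0.3250079   0.63686748]
```

View pics/w3o.png

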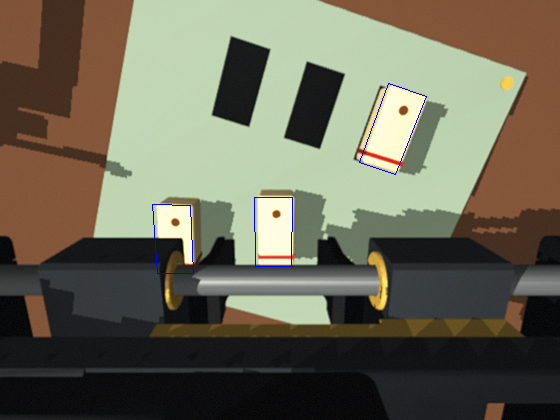

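The first block sits on the right inlay, at (394,130) in this view. The middle block is between the fingers at (274,232). I'll grasp and carry it.

```bash
python3 -m inch '[[44,0,0,-0.6,0,0,0],[44,0,0,-0.6,0,0,0],[44,0,0,-0.6,0,0,0],[44,0,0,-0.53,0,0,0],[44,0,0,0,0,0,0]]'
python3 -m inch '[[15,0,0,0,0,0,0],[15,0,0,0,0,0,0],[15,0,0,0,0,0,0],[15,0,0,0,0,0,0],[15,0,0,0,0,0,0]]'
python3 -m inch '[[15,0,0,0.55,0,0,0],[15,0,0,0.55,0,0,0],[15,0,0,0.5,0,0,0],[15,0,0,0,0,0,0],[15,0,0,0,0,0,0]]'
python3 -m inch '[[15,0.66,-0.04,0,0,0,-0.56],[15,0.66,-0.04,0,0,0,-0.56],[15,0.66,-0.04,0,0,0,-0.56],[15,0.66,-0.04,0,0,0,-0.56],[15,0.66,-0.04,0,0,0,-0.56]]'
python3 -m inch '[[15,0,0,0,0,0,0],[15,0,0,0,0,0,0],[15,0,0,0,0,0,0]]'
python3 wr.py w4
python3 - <<'E'
from h import *
g=cv2.imread('pics/w4.png').astype(int).sum(2)//3
print('inlay row200',g[200,240:310]); print('block row232',g[232,240:312]);print('col276',g[180:225,268])
E
```

```text
t: 5.67
tool_pos: [0.5066, -0.1824, 0.0326]
tool_rot: [-179.9, 0.2, 14.2]
contact_force: [-0.4, -0.9, 0.2]
gripper_width: 0.0441
gripper_force: 0.0
t: 6.08
tool_pos: [0.5084, -0.1828, 0.0362]
tool_rot: [179.9, -0.1, 14.2]
contact_force: [0.3, -0.5, 3.0]
gripper_width: 0.0238
gripper_force: 15.0
t: 6.5
tool_pos: [0.5083, -0.1828, 0.076]
tool_rot: [179.9, -0.1, 14.2]
contact_force: [-0.8, 0.8, -0.1]
gripper_width: 0.0235
gripper_force: 15.0
t: 6.92
tool_pos: [0.5905, -0.1875, 0.0742]
tool_rot: [-180.0, 0.1, -2.8]
contact_force: [0.6, 0.1, -0.1]
gripper_width: 0.0239
gripper_force: 15.0
t: 7.17
tool_pos: [0.5894, -0.1874, 0.0745]
tool_rot: [-180.0, 0.1, -2.5]
contact_force: [-0.9, -0.1, -1.3]
gripper_width: 0.0239
gripper_force: 15.0
7.2167 [ 0.58927084 -0.18755897  0.07469019] [-1.79997993e+02  7.96357508e-02 -2.53850274e+00] 0.02375369550204038 14.999622255563736 [-0.80493589 -1.32955469 -0.77379118]
inlay row200 [231 232 232 231 231 232 232 231 231 231 231 231 230 231 235 232 148  48
  24  31  29  33  29  30  32  30  28  29  31  33  32  33  32  30  32  34
  34  33  34  33  33  34  34  33  36  36  31  35  35  34  32  33  33  33
  27  98 210 231 228 226 226 227 226 226 226 226 226 225 225 225]
block row232 [227 228 228 229 228 228 228 226 227 228 204 155 147 166 184 187 189 188
 189 189 191 190 191 191 191 190 193 193 194 192 194 194 195 194 196 195
 195 195 197 196 196 196 197 198 199 199 198 197 199 200 201 200 200 200
 201 202 201 198 188 167 160 205 223 222 222 221 220 220 220 221 220 221]
col276 [231 231 231 232 230 230 230 231 231 233 196 110  40  23  30  31  31  31
  28  33  31  31  33  29  32  32  33  31  32  31  31  46  77  93  98  95
  94  94  95  93  95  95 102 122 141]
```

```bash
python3 -m inch '[[15,0.06,0,-0.4,0,0,0],[15,0,0,-0.4,0,0,0],[15,0,0,-0.4,0,0,0],[15,0,0,-0.37,0,0,0],[15,0,0,0,0,0,0]]'
python3 -m inch '[[15,0,0,0,0,0,0],[32,0,0,0,0,0,0],[32,0,0,0,0,0,0],[32,0,0,0,0,0,0]]'
python3 -m inch '[[32,0,0,0.7,0,0,0],[32,0,0,0.8,0,0,0],[32,0,0,0.8,0,0,0],[40,0,0,0,0,0,0],[40,0,0,0,0,0,0]]'
python3 -m inch '[[40,0,0,0,0,0,0]]'
```

```text
t: 7.63
tool_pos: [0.591, -0.1874, 0.0339]
tool_rot: [-180.0, 0.1, -2.6]
contact_force: [0.1, 0.2, -0.4]
gripper_width: 0.0239
gripper_force: 15.0
t: 7.97
tool_pos: [0.5918, -0.1875, 0.0361]
tool_rot: [180.0, -0.0, -2.6]
contact_force: [0.4, -0.2, 0.2]
gripper_width: 0.0309
gripper_force: 0.0
t: 8.38
tool_pos: [0.5926, -0.1877, 0.0949]
tool_rot: [180.0, -0.1, -2.6]
contact_force: [0.1, 0.5, -0.2]
gripper_width: 0.0373
gripper_force: 0.0
t: 8.47
tool_pos: [0.5915, -0.1875, 0.0932]
tool_rot: [180.0, 0.0, -2.6]
contact_force: [-0.2, -0.4, 0.9]
gripper_width: 0.039
gripper_force: 0.0
```

```bash
python3 -m inch '[[44,-0.7,0.45,0,0,0,0.43],[44,-0.7,0.45,0,0,0,0.43],[44,-0.7,0.45,0,0,0,0.43],[44,-0.7,0.45,0,0,0,0.43],[44,-0.7,0.45,0,0,0,0.43]]'
python3 -m inch '[[44,-0.7,0.45,0,0,0,0.43],[44,0,0,0,0,0,0],[44,0,0,0,0,0,0],[44,0,0,0,0,0,0]]'
python3 wr.py w5
python3 - <<'E'
from h import *
c=np.load('pics/w5.npz')
q=w2px('w5',box(.4862,-.1203,np.radians(12.9)));print('pred top corners',q[[1,3,7,5]])
g=c['color'].astype(int); m=(g[...,2]>235)&(g[...,2]-g[...,0]>8)
m=m.astype(np.uint8)
n,l,s,ce=cv2.connectedComponentsWithStats(m)
for i in range(1,n):
    if s[i,4]>600:
        print(s[i],ce[i],cv2.minAreaRect(np.argwhere(l==i)[:,::-1].astype(np.float32)))
E
```

```text
t: 8.88
tool_pos: [0.5027, -0.1306, 0.0924]
tool_rot: [-180.0, 0.1, 10.4]
contact_force: [0.0, 0.4, -0.1]
gripper_width: 0.0437
gripper_force: 0.0
t: 9.22
tool_pos: [0.487, -0.1204, 0.0933]
tool_rot: [180.0, 0.0, 12.8]
contact_force: [-0.1, -0.8, 0.6]
gripper_width: 0.0443
gripper_force: 0.0
9.2667 [ 0.4872469  -0.12049543  0.09329967] [ 1.79998227e+02 -7.00084447e-04  1.28290007e+01] 0.043570093568177266 0.0 [0.62595658 0.08433059 0.33466379]
pred top corners [[291.29842496 266.59062976]
 [255.68298106 266.6546519 ]
 [254.40513405 197.16328706]
 [292.1190143  197.10378588]]
[ 387   45   71   81 3457] [422.47873879  84.82875325] ((422.6738586425781, 85.09078979492188), (48.702674865722656, 78.26819610595703), 19.440034866333008)
[ 457   70   80   78 3704] [497.39470842 107.6825054 ] ((497.23883056640625, 108.00470733642578), (54.433650970458984, 80.36422729492188), 22.166345596313477)
[ 256  196   38   69 2375] [274.33473684 230.35284211] ((274.5599670410156, 230.22317504882812), (36.138301849365234, 68.07078552246094), 0.9093804955482483)
```

```bash
python3 -m inch '[[44,0,0,-0.6,0,0,0],[44,0,0,-0.6,0,0,0],[44,0,0,-0.6,0,0,0],[44,0,0,-0.53,0,0,0],[44,0,0,0,0,0,0]]'
python3 -m inch '[[15,0,0,0,0,0,0],[15,0,0,0,0,0,0],[15,0,0,0,0,0,0],[15,0,0,0,0,0,0],[15,0,0,0,0,0,0]]'
python3 -m inch '[[15,0,0,0.55,0,0,0],[15,0,0,0.55,0,0,0],[15,0,0,0.5,0,0,0],[15,0,0,0,0,0,0],[15,0,0,0,0,0,0]]'
python3 -m inch '[[15,0.71,-0.12,0,0,0,-0.43],[15,0.71,-0.12,0,0,0,-0.43],[15,0.71,-0.12,0,0,0,-0.43],[15,0.71,-0.12,0,0,0,-0.43],[15,0.71,-0.12,0,0,0,-0.43]]'
python3 -m inch '[[15,0.71,-0.12,0,0,0,-0.43],[15,0,0,0,0,0,0],[15,0,0,0,0,0,0],[15,0,0,0,0,0,0]]'
python3 wr.py w6
python3 - <<'E'
from h import *
g=cv2.imread('pics/w6.png').astype(int).sum(2)//3
print('inlay row200',g[200,240:310]); print('block row232',g[232,240:312]);print('col268',g[175:225,268])
E
```

```text
t: 9.68
tool_pos: [0.4856, -0.1201, 0.0327]
tool_rot: [-179.9, 0.2, 12.8]
contact_force: [0.4, 0.5, -0.9]
gripper_width: 0.0441
gripper_force: 0.0
t: 10.1
tool_pos: [0.4874, -0.1202, 0.0361]
tool_rot: [180.0, -0.1, 12.9]
contact_force: [0.2, -0.6, 3.7]
gripper_width: 0.0241
gripper_force: 14.9
t: 10.52
tool_pos: [0.4873, -0.1202, 0.0759]
tool_rot: [179.9, -0.1, 12.9]
contact_force: [-0.5, -0.1, -0.9]
gripper_width: 0.0235
gripper_force: 14.9
t: 10.93
tool_pos: [0.5758, -0.1352, 0.0741]
tool_rot: [-180.0, 0.1, -0.1]
contact_force: [0.3, 0.0, 0.0]
gripper_width: 0.0238
gripper_force: 14.9
t: 11.27
tool_pos: [0.5922, -0.1377, 0.0743]
tool_rot: [-180.0, 0.1, -2.5]
contact_force: [-0.7, -0.7, -0.0]
gripper_width: 0.0239
gripper_force: 14.9
11.3167 [ 0.59224236 -0.13787369  0.07465228] [-1.79999876e+02  8.32427738e-02 -2.53725776e+00] 0.02390287840849857 14.909607768058777 [ 0.14966867 -0.53323047 -0.37500259]
inlay row200 [236 236 236 236 237 236 235 236 236 236 236 236 236 238 238 192  93  34
  32  32  37  36  36  35  37  37  36  36  37  35  37  38  36  37  37  37
  38  37  38  39  38  35  40  39  36  39  40  38  39  40  39  38  40  35
  41 126 225 239 236 235 234 234 235 234 236 235 236 235 235 234]
block row232 [236 235 235 235 235 235 236 235 236 237 234 189 162 174 192 203 205 204
 205 206 204 205 205 205 207 206 207 208 208 209 208 211 210 210 210 210
 210 210 212 212 211 212 212 211 213 212 213 214 215 214 215 214 215 214
 215 216 216 217 210 197 182 191 225 235 234 233 233 234 234 234 233 234]
col268 [237 237 236 235 236 236 236 236 236 236 236 236 236 236 239 240 194  91
  33  33  36  38  36  37  37  37  37  34  36  36  37  39  34  36  37  34
  43  71  95 105 105 105 104 105 106 108 106 108 120 144]
```

```bash
python3 -m inch '[[15,0.05,0,-0.4,0,0,0],[15,0,0,-0.4,0,0,0],[15,0,0,-0.4,0,0,0],[15,0,0,-0.37,0,0,0],[15,0,0,0,0,0,0]]'
python3 -m inch '[[15,0,0,0,0,0,0],[32,0,0,0,0,0,0],[32,0,0,0,0,0,0],[32,0,0,0,0,0,0]]'
python3 -m inch '[[32,0,0,0.7,0,0,0],[32,0,0,0.8,0,0,0],[32,0,0,0.9,0,0,0],[40,0,0,0.9,0,0,0],[40,0,0,0.9,0,0,0]]'
python3 -m inch '[[40,0,0,0.9,0,0,0.96],[40,0,0,0.9,0,0,0.96],[40,0,0,0.5,0,0,0.96],[40,-0.1,0.6,0,0,0,0.96],[40,-0.15,0.8,0,0,0,0.96]]'
python3 -m inch '[[40,-0.2,0.9,0,0,0,0.96],[40,-0.2,0.9,0,0,0,0.96],[40,-0.2,0.9,0,0,0,0.96],[40,-0.2,0.9,0,0,0,0.96],[40,-0.2,0.9,0,0,0,0.96]]'
python3 -m inch '[[40,-0.2,0.9,0,0,0,0.96],[40,-0.2,0.9,0,0,0,0.96],[40,-0.2,0.9,0,0,0,0.96],[40,-0.2,0.9,0,0,0,0.96],[40,-0.2,0.9,0,0,0,0.96]]'
python3 -m inch '[[40,-0.2,0.8,0,0,0,0.96],[40,-0.2,0.5,0,0,0,0],[40,0,0,0,0,0,0],[40,0,0,0,0,0,0],[40,0,0,0,0,0,0]]'
python3 wr.py w7
python3 - <<'E'
from h import *
snap('top','top1')
a=cv2.imread('pics/top1.png');w=cv2.imread('pics/w7.png')
c=cv2.resize(a[175:225,320:400],(480,300),interpolation=2)
q=w2px('w7',[[.5234,.1629,.157]])[0];print(q)
cv2.circle(w,tuple(int(v) for v in q),4,(0,0,255),1)
o=np.zeros((600,800,3),np.uint8);o[:420,:560]=w;o[300:600,320:800]=c
cv2.imwrite('pics/m1.png',o); print(robot.get_state()['joint_pos'])
E
```

```text
t: 11.73
tool_pos: [0.5937, -0.1379, 0.0339]
tool_rot: [-180.0, 0.1, -2.6]
contact_force: [-0.5, -0.1, 0.3]
gripper_width: 0.0239
gripper_force: 15.0
t: 12.07
tool_pos: [0.5946, -0.138, 0.0362]
tool_rot: [180.0, -0.0, -2.6]
contact_force: [0.7, 0.3, 0.5]
gripper_width: 0.0311
gripper_force: 0.0
t: 12.48
tool_pos: [0.5945, -0.138, 0.1423]
tool_rot: [180.0, -0.0, -2.6]
contact_force: [-0.3, -0.2, -0.4]
gripper_width: 0.0375
gripper_force: 0.0
t: 12.9
tool_pos: [0.5887, -0.1048, 0.1998]
tool_rot: [179.9, -0.1, 26.3]
contact_force: [0.9, 0.8, -1.3]
gripper_width: 0.0398
gripper_force: 0.0
t: 13.32
tool_pos: [0.563, 0.0105, 0.1988]
tool_rot: [180.0, -0.0, 55.3]
contact_force: [0.9, 0.4, -0.2]
gripper_width: 0.0398
gripper_force: 0.0
t: 13.73
tool_pos: [0.538, 0.123, 0.1989]
tool_rot: [180.0, 0.0, 84.1]
contact_force: [-0.5, -0.9, 1.0]
gripper_width: 0.0401
gripper_force: 0.0
t: 14.15
tool_pos: [0.5287, 0.1533, 0.1986]
tool_rot: [180.0, 0.0, 89.5]
contact_force: [0.3, -0.9, -0.2]
gripper_width: 0.0398
gripper_force: 0.0
14.2 [0.52878483 0.15309421 0.19856379] [1.79983360e+02 3.64221293e-02 8.94544518e+01] 0.040226385264924905 0.0 [ 0.94687654 -0.06426098 -0.40971952]
[265.78435826 227.36913977]
[ 11.88883638  15.38115526 -38.03584771  97.28901603   9.99870415
  70.76179381 -29.01540592]
```

View pics/m1.png

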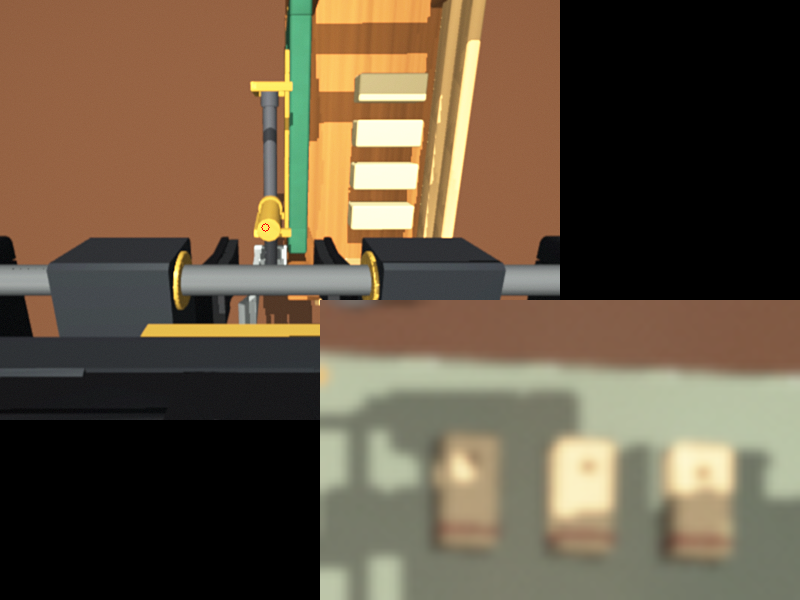

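The knob top is at (267,230), within 3 px of the prediction at (266,227). In the inset the three blocks stand evenly over their inlays. I'll centre over the knob, descend and grip.

```bash
python3 -m inch '[[36,-0.1,0.2,0,0,0,0],[36,-0.1,0.15,-0.3,0,0,0],[36,0,0,-0.4,0,0,0],[36,0,0,-0.4,0,0,0],[36,0,0,-0.4,0,0,0]]' 30
python3 -m inch '[[36,0,0,-0.35,0,0,0],[36,0,0,-0.25,0,0,0],[36,0,0,0,0,0,0],[36,0,0,0,0,0,0]]'
python3 -m inch '[[8,0,0,0,0,0,0],[8,0,0,0,0,0,0],[8,0,0,0,0,0,0],[8,0,0,0,0,0,0],[8,0,0,0,0,0,0]]'
```

```text
t: 14.67
tool_pos: [0.523, 0.163, 0.1595]
tool_rot: [-180.0, 0.0, 89.6]
contact_force: [0.2, -0.1, -0.2]
gripper_width: 0.0359
gripper_force: 0.0
t: 15.0
tool_pos: [0.5232, 0.1632, 0.1457]
tool_rot: [-180.0, -0.0, 89.6]
contact_force: [-0.3, -0.5, -0.2]
gripper_width: 0.0359
gripper_force: 0.0
t: 15.42
tool_pos: [0.5237, 0.1633, 0.1464]
tool_rot: [179.9, -0.0, 89.6]
contact_force: [1.5, -0.0, 1.6]
gripper_width: 0.0131
gripper_force: 30.0
```

```bash
python3 -m inch '[[8,0,0.1,0.14,-0.48,0,0],[8,0,0.11,0.14,-0.48,0,0],[8,0,0.11,0.14,-0.47,0,0],[8,0,0.12,0.14,-0.47,0,0],[8,0,0,0,0,0,0]]'
python3 -m inch '[[8,0,0,0,0,0,0],[8,0,0,0,0,0,0]]'
python3 wr.py w8
```

```text
t: 15.83
tool_pos: [0.5231, 0.1768, 0.1605]
tool_rot: [179.9, 11.5, 89.8]
contact_force: [2.2, -0.2, -0.9]
gripper_width: 0.0131
gripper_force: 30.0
t: 16.0
tool_pos: [0.5235, 0.1739, 0.1598]
tool_rot: [179.9, 11.3, 89.5]
contact_force: [1.4, 2.1, -2.1]
gripper_width: 0.0132
gripper_force: 30.0
16.05 [0.52350936 0.17389743 0.15982618] [179.90367373  11.30024447  89.51864718] 0.01337027089785159 29.999067401513457 [ 2.14395832  3.68019628 -3.85086512]
```

```bash
python3 -m inch '[[8,0,0.2,0,0,0,0],[8,0,0.25,0,0,0,0],[8,0,0.25,0,0,0,0],[8,0,0.25,0,0,0,0],[8,0,0.25,0,0,0,0]]'
python3 -m inch '[[8,0,0,0,0,0,0],[8,0,0,0,0,0,0],[8,0,0,0,0,0,0]]'
python3 wr.py w9
python3 - <<'E'
from h import *
snap('side','s9')
a=cv2.imread('pics/s9.png')[170:330,190:350]; w=cv2.imread('pics/w9.png')[0:300,150:550]
o=np.zeros((600,800,3),np.uint8); o[:480,:480]=cv2.resize(a,(480,480),interpolation=2); o[300:600,400:800]=w
cv2.imwrite('pics/m2.png',o)
E
```

```text
t: 16.47
tool_pos: [0.5235, 0.2048, 0.1602]
tool_rot: [179.9, 11.4, 89.6]
contact_force: [2.4, -1.3, 0.1]
gripper_width: 0.0131
gripper_force: 30.0
t: 16.72
tool_pos: [0.5233, 0.2046, 0.16]
tool_rot: [179.9, 11.4, 89.6]
contact_force: [2.0, 1.3, -1.5]
gripper_width: 0.0129
gripper_force: 30.0
16.7667 [0.52330642 0.20436065 0.1599867 ] [179.9109679   11.38058503  89.57897697] 0.013299021612965862 30.00086574931629 [ 2.36027295 -0.04598412 -1.69461867]
```

View pics/m2.png

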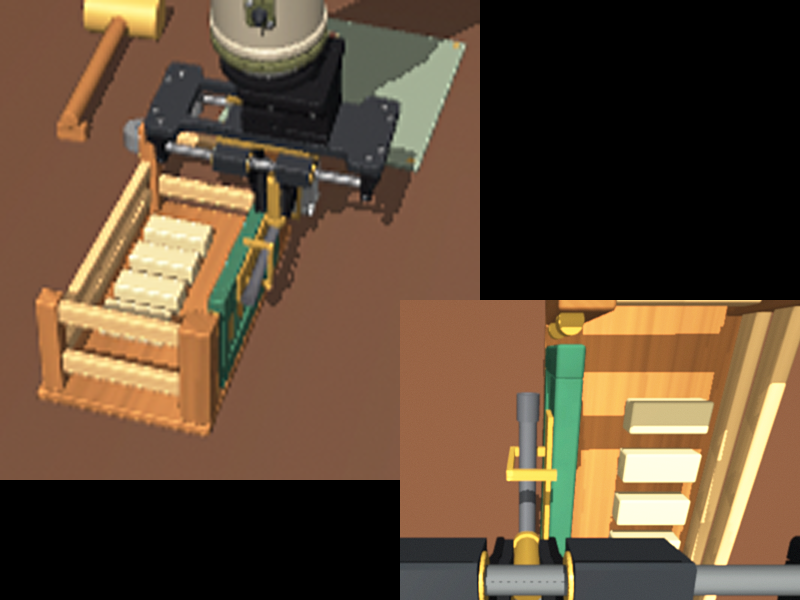

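The bolt is lifted and drawn: in the wrist inset its rear end sticks out past the rear guide at (527,405). The gate is still shut. Next I'll swing it about the hinge.

```bash
python3 -m inch '[[8,-0.2,0.04,0,0,0,-0.48],[8,-0.2,0.05,0,0,0,-0.48],[8,-0.2,0.07,0,0,0,-0.48],[8,-0.2,0.08,0,0,0,-0.48],[8,0,0,0,0,0,0]]'
python3 -m inch '[[8,-0.19,0.09,0,0,0,-0.48],[8,-0.18,0.1,0,0,0,-0.48],[8,-0.18,0.1,0,0,0,-0.47],[8,-0.18,0.11,0,0,0,-0.47],[8,0,0,0,0,0,0]]'
python3 -m inch '[[8,0,0,0,0,0,0],[8,0,0,0,0,0,0],[8,0,0,0,0,0,0]]'
python3 wr.py w10
python3 - <<'E'
from h import *
snap('top','t10'); snap('side','s10')
o=np.zeros((600,800,3),np.uint8); o[:300,:400]=cv2.resize(cv2.imread('pics/w10.png'),(400,300))
o[:300,400:]=cv2.resize(cv2.imread('pics/t10.png')[150:270,145:305],(400,300),interpolation=2)
o[300:,:400]=cv2.resize(cv2.imread('pics/s10.png')[180:300,190:350],(400,300),interpolation=2)
o[300:,400:]=cv2.resize(cv2.imread('pics/t10.png')[178:268,310:430],(400,300),interpolation=2)
cv2.imwrite('pics/m3.png',o)
E
```

```text
t: 17.23
tool_pos: [0.5031, 0.2101, 0.1602]
tool_rot: [179.9, 11.4, 77.9]
contact_force: [4.4, -0.0, -1.7]
gripper_width: 0.013
gripper_force: 30.0
t: 17.65
tool_pos: [0.4852, 0.2198, 0.1602]
tool_rot: [179.9, 11.4, 66.6]
contact_force: [4.2, -1.4, -1.6]
gripper_width: 0.0129
gripper_force: 30.0
t: 17.9
tool_pos: [0.4855, 0.2196, 0.1601]
tool_rot: [179.9, 11.4, 66.7]
contact_force: [4.5, -2.4, -1.1]
gripper_width: 0.0129
gripper_force: 30.0
17.95 [0.48542174 0.2196809  0.1601043 ] [179.88800529  11.41861094  66.67741252] 0.01282036502059719 30.00216608896153 [ 4.4875445  -3.13731527 -0.6910387 ]
```

View pics/m3.png

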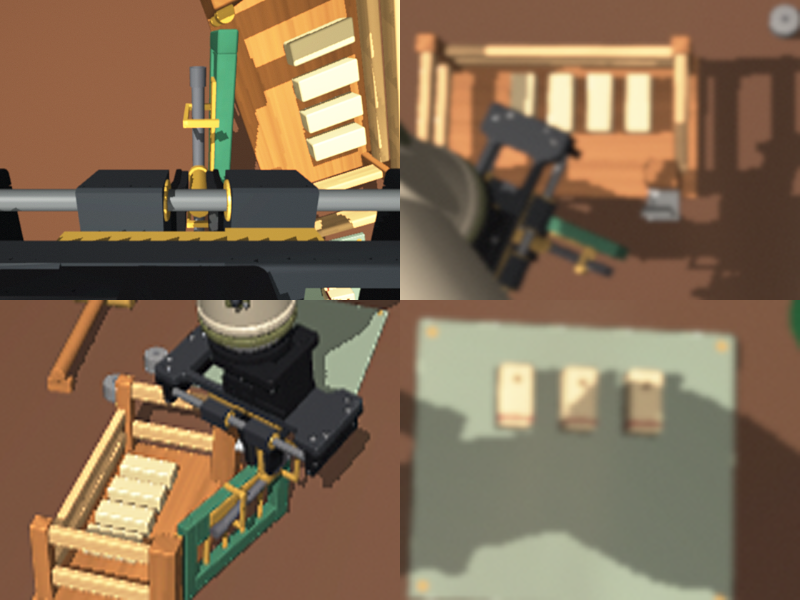

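The gate is open, with its free edge at composite (625,250), and the row on the board is intact. I'll measure how far the edge is out.

Run:
```python
from h import *
c=lambda u,v:((u+.5-400)/2.5+145-.5,(v+.5)/2.5+150-.5)
print(px2w('t10',[c(627,246),c(619,259),c(553,220)],.112))
s=robot.get_state();print(s['t'],s['tool_pos'])
h=np.array([.5436,.307])
print('edge pred',h+[-.18*np.sin(.4),-.18*np.cos(.4)])
```

```text
[[0.48016854 0.13335994 0.112     ]
 [0.46815539 0.14057919 0.112     ]
 [0.50420359 0.20249399 0.112     ]]
18.05 [0.48525514 0.21981107 0.16009131]
edge pred [0.4735047  0.14120902]
```

```bash
python3 -m inch '[[8,0,0,0,0,0,0],[8,0,0,0,0,0,0],[8,0,0,0,0,0,0],[8,0,0,0,0,0,0],[8,0,0,0,0,0,0]]' && python3 -c "
from workcell import robot
print(robot.job_done())"
```

```text
t: 18.47
tool_pos: [0.4852, 0.2199, 0.1601]
tool_rot: [179.9, 11.4, 66.7]
contact_force: [3.5, -2.9, -0.3]
gripper_width: 0.013
gripper_force: 30.0
the job is handed in; nothing more can be done
None
```

The job is handed in at about 18.5 s: the three blocks are on the inlays, the bolt is lifted and drawn about 30 mm, and the gate is held steady about 7 cm ajar (69.5 mm measured) with the knob still gripped.

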